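# Swing the trailer tongue to its stop, unlatch it and hold it off the ball

## Task

Leaving its latch shut and the coupler down on the ball, swing the trailer tongue round on its hitch ball until its side lies against the yellow bent bracket. Then pinch the red latch tab sideways against its spring towards the blue plate, and with that same pinch lift the tongue off the ball and finish holding it, level and still, over the ball with about 100 mm of lift; do not let go or put it down. Leave everything else on the bench where it is.

Things in the scene. Friction and masses are not known exactly. Their poses are not given: they have to be found in the camera images.
- ball_mount: Steel hitch ball on a 120 x 120 x 10 mm plate bolted to the bench. Origin on the ball's axis at bench level. Fixed.
- ball (a point): Centre of the 48 mm hitch ball, 75 mm above the bench (flat top of the ball at 95 mm, neck 22 mm thick below 63 mm). Fixed.
- bracket: Yellow bent (L-shaped) bracket bolted to the bench, 100 mm tall: the stop for the tongue. Its ORIGIN LIES ON THE BALL'S AXIS at bench level, not on the metal; its x axis points from the ball the way the tongue must lie.
- bracket_face (a point): Middle of the bracket's upright flat face, axes as the bracket's: 104 mm along x and 21.5 mm to +y of the ball's axis, 50 mm up. The face looks to -y, spans x = 84 to 124 mm and z = 0 to 100 mm; the metal lies on its +y side, to y = 60 mm.
- tongue: Trailer tongue, about 0.9 kg, its blue coupler sitting over the ball. Origin on the ball's axis at bench level (when down), x along the tongue, z up. Housing: x -58 to 32, y -31 to 31 mm, top at z = 103 mm. It starts 0.45 to 0.9 rad clockwise (from above) of the bracket; turned anticlockwise its +y side meets the bracket, parallel within 0.02 rad. Centre of mass within 10 mm of the ball's axis.
- tube (a point): Middle of the tongue's steel square tube, axes as the tongue's, 98 mm from the ball's axis, 83 mm up. Tube 40 mm wide and high, x 32 to 165 mm from the ball's axis; a leg near its end slides on the bench on a slippery nylon skid (x 136 to 160, y -40 to 40, 8 mm high). Pushing the tube sideways here takes a few newtons to swing the tongue about the ball.
- pinch (a point): Point on the tongue, axes as the tongue's: on the ball axis, 52 mm above the ball's centre when down, half-way up two upright plates on the coupler (each 26 mm along x, 5 thick, z 103 to 145 mm). Blue plate, fixed: outer face at y = +20 mm. Red plate, the latch tab: outer face at y = -33 mm shut, -20 mm drawn (53, then 40 mm over both; when drawn they are centred here).
- latch (a joint): Red spring latch, sliding along the tongue's +y: 0 shut (its bolt lies under the ball and keeps the coupler down), 0.013 m fully drawn (clear of the ball from about 0.011). Spring 7 N at the start, 13 N at full draw; shuts when let go. Pinching both plates together from above with a firm grip (40 N or more) draws it, and the same pinch carries the tongue by friction.
- hammer: Loose hammer lying on the bench, bystander.
- spray_can: Green can, 60 mm across, 160 mm tall, bystander.
- offcut: Offcut of steel angle, 120 x 40 x 40 mm, bystander.
- pipe_ring: Copper pipe ring, 60 mm across, 30 mm tall, bystander.
- tape: Yellow tape measure, 60 x 30 x 55 mm, bystander.
- hitch_pin: Steel hitch pin lying flat beside the ball mount, 80 mm long, 14 mm tall, bystander.
- flange: Round steel flange, 76 mm across, 30 mm tall, bystander.
Things that resemble listed ones, but are neither listed nor needed, are in the scene too. Several things look just like the bracket: the one meant starts farthest to the robot's left.

How it is judged:
By the outcome, as a careful person would: the job done as asked, in the order asked, and still so for the second after the job is handed in, while the arm keeps its last pose, push and grip.
It also fails if it takes over 48 s, if anything falls off the work surface, if the arm or the gripper's body presses on something with over 40 N, if the wrist force passes 120 N, or if a joint passes its speed limit or range.

## Robot

A 6-joint arm with a two-finger parallel gripper is mounted at the origin on the work surface. World frame = base frame: x ahead of the robot, y to its left, z up, the work surface at z = 0. Lengths are in mm, angles in rad, forces in N, time in s.
With the tool pointing down it reaches from about 300 to 875 mm from the base axis. Payload 4.2 kg.
Tool frame: the origin (TCP) lies midway between the tips of the shut fingers; the grasp point (between the pads) lies 19 mm behind it; z points along the fingers, y is the direction in which the jaws open and shut (so a half turn about z gives the same grasp; the last joint's range is limited). The gripper opens to 85 mm and grips with 20 to 120 N. Pads are 22 mm wide; open, the fingers measure 114 mm over their backs; the gripper's body (76 mm by 85 mm) begins 54 mm behind the grasp point. The pads swing forward as they close: fully open they stand 13 mm farther back than shut.
Start: joints at [-1.164, 0.32, 1.565, -0, 1.257, -0.02], TCP at [238.031, -523.433, 231.338] pointing down, gripper open.
Joint ranges: [-3.11, 3.11], [-0.84, 2.01], [0.21, 2.61], [-1.34, 4.49], [0.05, 2.63], [-2.56, 2.56]. Speed limits (rad/s): [2.57, 2.57, 3.14, 3.14, 3.14, 3.14].

## Interface

Orientations are given as a 3x3 rotation matrix whose columns are the frame's x, y, z axes.
In Python, from station import sensors, vision, bot gives the robot as it stands.
- The arm moves only by the tool jog_arm, never from a script. Its argument "moves" is a list of rows, each an object with "gripper": the finger opening in mm, from 0 to 85.4; "travel": the shift along the tool's x, y, z in mm, a list of three; "roll": the turn about the tool's z in degrees. A call has exactly 5 rows; each row shifts and turns the commanded pose from where the row before left it, along the tool's axes as they then stand; what a row does not reach is not made up. A row lasts 1/10 s, in which the tool goes at most 50 mm and 8.59 degrees, less where a joint would pass 70% of its speed; a pose out of reach is approached as far as the arm can. A call is refused whole if a number of a shift passes 50 or a number of a turn 8.59, either way. A call with a gripper value outside its range is refused whole. The fingers move at their own pace and stop on an object; "force" is the grip in N (left out, the last holds). Time passes only in rows, so rows that do not move let the fingers close, or fill a call up. It gives the time, the measured TCP pose, the force and the opening at its end, in the units of the state.
- sensors.read_state(): the state, without advancing time (a new reading comes with each control period).
- vision.capture(name): name is "scene" or "top" or "wrist"; returns a dict with "color" (420x560x3 uint8, red, green, blue), "camera_matrix" (3x3 intrinsics, pixels), "k1" (the pictures are not rectified: a ray, as slopes to the right and down, at radius r is drawn at 1 + k1 r^2 times it, then the intrinsics apply), "rvec" (rotation vector, rad) and "tvec" (3), from world to camera coordinates, as OpenCV has them. Camera axes: x right, y down, z forward; pixel columns grow to the right and rows downward; lengths in mm; the calibration is good to about 2 mm. A picture is of the moment at which its call begins. There is no depth.
- bot.sign_off(): hands the job in, once; it reports no verdict.
The state is a dict: "t": time; "joint_pos": joint angles; "joint_vel": joint speeds; "tau": joint torques, N m; "eef_pos": TCP position; "tcp_rot": TCP orientation; "ft_force": force on the tool from outside, world axes, zero at the start; "moment": the same for the moment, N m; "finger_gap": opening from 0.0 (shut) to 1.0 (fully open).
Only numpy, scipy, OpenCV 4.12 (cv2) and the standard library are available. Lean on these libraries where they do the work, as an engineer would, in place of code of your own. Each camera call takes 0.05 s, during which the arm holds its last target.

## Working session

There is one attempt and no reset: what is moved stays moved. The work goes in short steps, Python scripts to look and compute and a tool call to move; the robot and the scene stay as the last step left them, time stands still between calls to the robot, and variables do not carry over. Pictures are saved under pics/ and viewed, and the job is handed in when it is done.

Besides the shell and the picture viewer there is one more tool, called after ">>>" by a JSON object that holds its "api" and its "payload", one argument or row to a line. jog_arm: Moves the arm, as the interface text tells. Its arguments: {"type":"object","properties":{"moves":{"type":"array"},"force":{"type":"number"}},"required":["moves"]}

```bash
mkdir -p pics; ls
python3 - <<'E'
from station import sensors, vision, bot
import cv2,numpy as np,pickle
s=sensors.read_state();print(s)
for n in ["scene","top"]:
    c=vision.capture(n);pickle.dump(c,open(f"pics/{n}0.pkl","wb"))
    cv2.imwrite(f"pics/{n}0.png",c["color"][:,:,::-1]);print(n,c["camera_matrix"],c["k1"],c["rvec"],c["tvec"])
E
```

```text
pics
{'t': 0.0, 'joint_pos': array([-1.16398125e+00,  3.20285291e-01,  1.56568837e+00,  7.78164491e-08,
        1.25741822e+00, -2.00017937e-02]), 'joint_vel': array([-1.70928297e-03,  1.36361675e-04,  1.38989652e-03,  5.01763985e-04,
        3.22411725e-05,  7.41476093e-04]), 'tau': array([-5.44137929e-04, -4.15523601e+01, -2.34162837e+01, -1.54482555e-04,
        8.19286855e-03, -4.95208035e-07]), 'eef_pos': array([ 237.84195653, -522.96631305,  230.48244392]), 'tcp_rot': array([[ 9.10288121e-01,  4.13974674e-01, -7.11860081e-04],
       [ 4.13975285e-01, -9.10286622e-01,  1.65241019e-03],
       [ 3.60592606e-05, -1.79886184e-03, -9.99998381e-01]]), 'ft_force': array([-0.37591887, -0.20873219, -0.76051251]), 'moment': array([ 0.03447832, -0.05025572, -0.01910286]), 'finger_gap': 0.9993569465735191}
scene [[509.21079554   0.         271.67745794]
 [  0.         509.21079554 209.84278089]
 [  0.           0.           1.        ]] 0.013917476433055841 [ 1.81503457  1.65708018 -0.69505384] [   2.80702564 -311.76375699 2163.03338241]
top [[402.77082767   0.         276.54650088]
 [  0.         402.77082767 210.48403155]
 [  0.           0.           1.        ]] -0.02723735594779837 [ 2.1316394  -2.14592858  0.18456783] [ -59.8442473   554.90512164 1105.085695  ]
```

View pics/scene0.png

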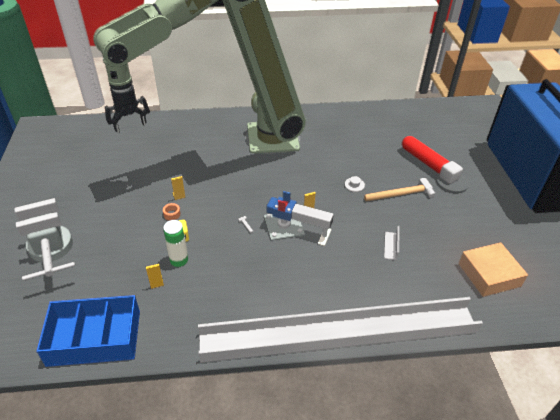

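View pics/top0.png

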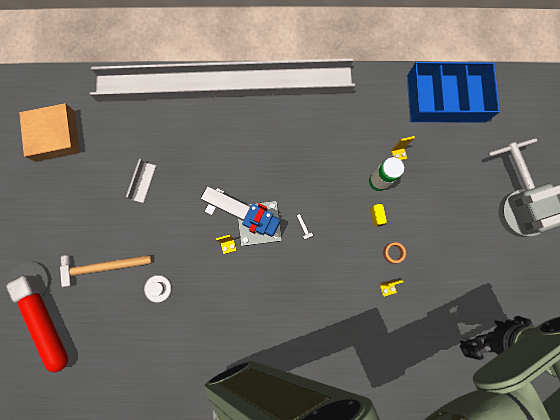

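The scene and top pictures show three bracket look-alikes, at top pixels (227,244), (390,288) and (402,148). World +y runs to the left in this view, so the one farthest to the robot's left is (227,244), next to the ball mount. I'll confirm that in an enlarged crop.

```bash
cat > h.py <<'E'
import cv2,numpy as np,pickle
def load(n): return pickle.load(open(f"pics/{n}.pkl","rb"))
def ray(c,px):
    K=c["camera_matrix"];d=np.array([c["k1"],0,0,0,0.])
    p=cv2.undistortPoints(np.array([[px]],float),K,d)[0,0]
    R=cv2.Rodrigues(np.array(c["rvec"],float))[0];t=np.array(c["tvec"],float).ravel()
    o=-R.T@t; v=R.T@np.array([p[0],p[1],1]);return o,v
def atz(c,px,z):
    o,v=ray(c,px);return o+v*(z-o[2])/v[2]
def proj(c,P):
    return cv2.projectPoints(np.array(P,float).reshape(-1,1,3),np.array(c["rvec"],float),np.array(c["tvec"],float),c["camera_matrix"],np.array([c["k1"],0,0,0,0.]))[0].reshape(-1,2)
def crop(c,x0,y0,w,h,s,name,pts=None):
    im=c["color"][y0:y0+h,x0:x0+w,::-1];im=cv2.resize(im,None,fx=s,fy=s,interpolation=cv2.INTER_CUBIC)
    for i in range(0,w,10): cv2.putText(im,str(x0+i),(i*s,8),0,.3,(0,255,255),1);cv2.line(im,(i*s,10),(i*s,14),(0,255,255),1)
    for i in range(0,h,10): cv2.putText(im,str(y0+i),(0,i*s+4),0,.3,(0,255,255),1)
    if pts is not None:
        for p in pts: cv2.circle(im,(int((p[0]+.5-x0)*s),int((p[1]+.5-y0)*s)),2,(0,255,0),-1)
    cv2.imwrite(f"pics/{name}.png",im)
E
python3 - <<'E'
from h import *
crop(load("top0"),190,175,130,85,6,"top0c")
crop(load("scene0"),225,175,130,80,6,"scene0c")
E
```

```text
(no output)
```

View pics/top0c.png

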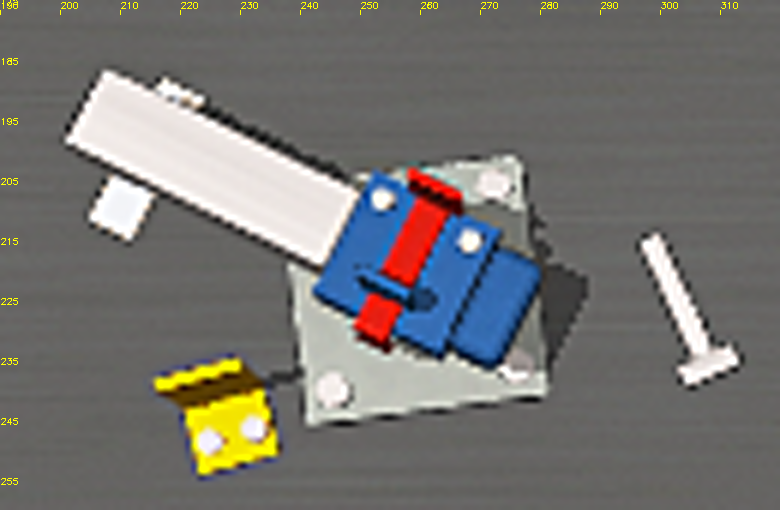

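View pics/scene0c.png

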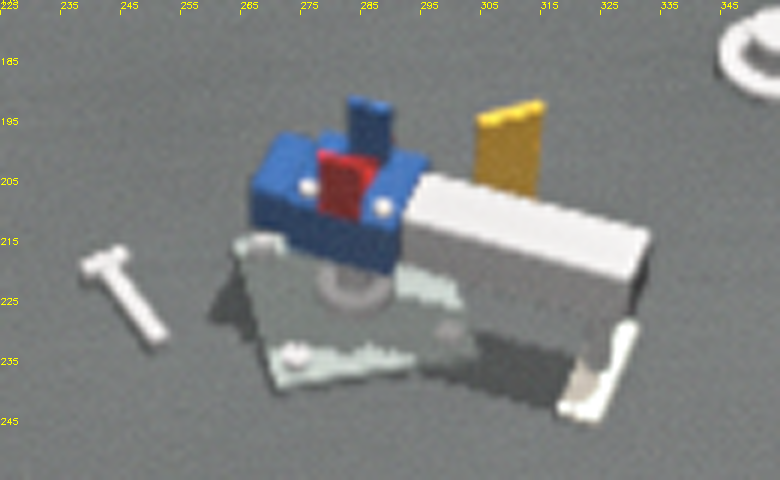

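The crop confirms one yellow bent bracket beside the ball mount, with its upright at top pixels (216–230, 235–240) and its face towards the tongue's +y side. The other two stand well to the right. Next I'll fit the poses.

Run:
```python
from h import *
from scipy.optimize import least_squares
T=load("top0");S=load("scene0")
f=lambda x0,y0,x,y:(x0+x/6-.5,y0+y/6-.5)
print("cam",ray(T,(280,210))[0])
t=lambda x,y:f(190,175,x,y); s=lambda x,y:f(225,175,x,y)
# tongue correspondences (local pts)
obs=[(T,t(107,70),(165,-20,103)),(T,t(67,140),(165,20,103)),(T,t(323,268),(32,20,103)),(T,t(312,290),(32,31,103)),(T,t(374,171),(32,-31,103)),
 (S,s(649,233),(165,-20,103)),]
obs2=[(S,s(649,233),(165,20,103)),(S,s(632,280),(165,-20,103)),(S,s(425,172),(32,20,103)),(S,s(404,212),(32,-20,103))]
obs=obs[:5]+obs2
def loc(p,P):
    c,si=np.cos(p[2]),np.sin(p[2]);P=np.array(P,float);return np.array([p[0]+c*P[0]-si*P[1],p[1]+si*P[0]+c*P[1],P[2]])
def fit(obs,p0):
    r=least_squares(lambda p:np.concatenate([proj(o[0],loc(p,o[2]))[0]-o[1] for o in obs]),p0,x_scale=[100,100,1])
    print(r.x,"resid",r.fun.reshape(-1,2).round(1).tolist());return r.x
b=atz(T,t(440,290),103)
p=fit(obs,[b[0],b[1],1.0]);fit(obs[:5],p);fit(obs2,p)
# mount
m=[atz(T,t(*q),10) for q in [(518,157),(547,395),(305,425)]];print("mount c",(m[0]+m[2])/2,np.linalg.norm(m[0]-m[1]),np.linalg.norm(m[1]-m[2]))
# bracket : face top edge z=100
for q in [(155,380),(238,358),(163,394),(243,373)]: print(q,atz(T,t(*q),100).round(1))
for q in [(197,476),(280,452)]: print(q,atz(T,t(*q),5).round(1))
def show(p,bt):
    pts=[loc(p,q) for q in [(165,20,103),(165,-20,103),(32,20,103),(32,-20,103),(-58,0,103),(0,20,145),(0,-33,145)]]+[loc([p[0],p[1],bt],q) for q in[(84,21.5,100),(124,21.5,100),(84,60,5),(124,60,5),(84,21.5,0)]]
    crop(T,190,175,130,85,6,"top0d",proj(T,pts));crop(S,225,175,130,80,6,"scene0d",proj(S,pts))
e=(atz(T,t(155,380),100)-atz(T,t(238,358),100));bt=np.arctan2(e[1],e[0]);print("bt",bt)
show(p,bt)
```

```text
cam [ 365.65775691  -54.4587245  1181.54308994]
[524.80646924 -10.5976335    1.10170833] resid [[-0.5, -1.2], [-0.7, -0.1], [-0.0, 0.1], [-0.1, 0.1], [0.0, -0.3], [0.1, -0.8], [-0.5, -0.6], [-0.4, -0.9], [-0.9, 0.1]]
[524.29290993 -11.41081234   1.10519922] resid [[-0.3, -0.9], [-0.5, 0.3], [0.3, 0.4], [0.2, 0.3], [0.3, -0.1]]
[526.48980425  -9.17423332   1.09230469] resid [[0.6, -0.1], [-0.2, 0.0], [0.1, -0.5], [-0.5, 0.5]]
mount c [524.21126973  -9.89358185  10.        ] 118.45487648572008 118.16624587830438
(155, 380) [471.9 102.1 100. ]
(238, 358) [481.6  65.  100. ]
(163, 394) [465.6  98.5 100. ]
(243, 373) [474.8  62.7 100. ]
(197, 476) [434.5  94.7   5. ]
(280, 452) [445.8  54.6   5. ]
bt 1.8259956341647081
```

View pics/top0d.png

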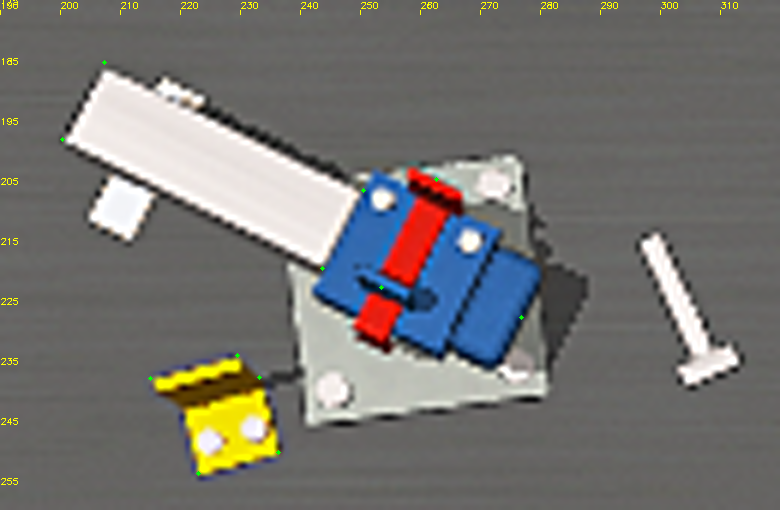

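View pics/scene0d.png

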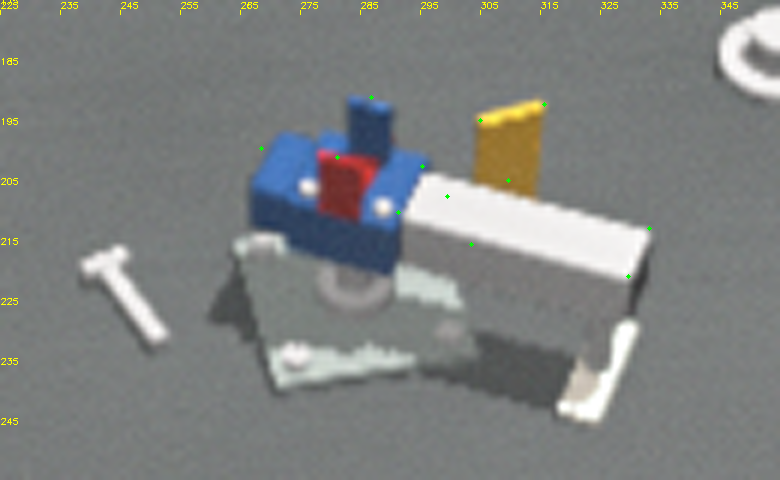

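The fit puts the ball at about (524.5, -10.5), which agrees with the mount plate centre to 1 mm. The tongue yaw is 1.10, the bracket yaw is 1.825, and the projected points agree with both views. The swing needed is therefore about +0.73 rad. I'll shut the fingers and move to beside the tube's -y side.

>>> {"api": "jog_arm", "payload": {
  "moves": [
    {"gripper": 0, "travel": [29, -18, 0], "roll": 0},
    {"gripper": 0, "travel": [29, -18, 0], "roll": 0},
    {"gripper": 0, "travel": [29, -18, 0], "roll": 0},
    {"gripper": 0, "travel": [29, -18, 0], "roll": 0},
    {"gripper": 0, "travel": [29, -18, 0], "roll": 0}
  ],
  "force": 60
}}

```text
t: 0.6
eef_pos: [333.2, -380.1, 231.0]
tcp_rot: [[0.91, 0.414, -0.0], [0.414, -0.91, 0.001], [-0.0, -0.001, -1.0]]
ft_force: [0.1, -0.6, -0.2]
finger_gap: 0.146
```

>>> {"api": "jog_arm", "payload": {
  "moves": [
    {"gripper": 0, "travel": [29, -18, 0], "roll": 0},
    {"gripper": 0, "travel": [29, -18, 0], "roll": 0},
    {"gripper": 0, "travel": [29, -18, 0], "roll": 0},
    {"gripper": 0, "travel": [29, -18, 0], "roll": 0},
    {"gripper": 0, "travel": [29, -18, 0], "roll": 0}
  ]
}}

```text
t: 1.1
eef_pos: [427.9, -238.2, 231.0]
tcp_rot: [[0.91, 0.414, -0.001], [0.414, -0.91, 0.0], [-0.0, -0.0, -1.0]]
ft_force: [0.6, 0.5, 0.2]
finger_gap: 0.001
```

>>> {"api": "jog_arm", "payload": {
  "moves": [
    {"gripper": 0, "travel": [29, -18, 0], "roll": 0},
    {"gripper": 0, "travel": [29, -18, 0], "roll": 0},
    {"gripper": 0, "travel": [29, -18, 0], "roll": 0},
    {"gripper": 0, "travel": [29, -18, 0], "roll": 0},
    {"gripper": 0, "travel": [29, -18, 0], "roll": 0}
  ]
}}

```text
t: 1.6
eef_pos: [522.6, -96.2, 230.9]
tcp_rot: [[0.91, 0.414, -0.001], [0.414, -0.91, -0.0], [-0.001, -0.0, -1.0]]
ft_force: [1.3, -0.5, -0.6]
finger_gap: 0.001
```

>>> {"api": "jog_arm", "payload": {
  "moves": [
    {"gripper": 0, "travel": [29, -18, 0], "roll": 0},
    {"gripper": 0, "travel": [29, -18, 0], "roll": 0},
    {"gripper": 0, "travel": [29, -18, 0], "roll": 0},
    {"gripper": 0, "travel": [29, -18, 0], "roll": 0},
    {"gripper": 0, "travel": [29, -18, 0], "roll": 0}
  ]
}}

```text
t: 2.1
eef_pos: [617.3, 45.6, 230.8]
tcp_rot: [[0.91, 0.414, -0.001], [0.414, -0.91, -0.0], [-0.001, -0.0, -1.0]]
ft_force: [-0.2, 0.3, 0.6]
finger_gap: 0.002
```

>>> {"api": "jog_arm", "payload": {
  "moves": [
    {"gripper": 0, "travel": [0, 0, 0], "roll": 8.5},
    {"gripper": 0, "travel": [0, 0, 0], "roll": 8.5},
    {"gripper": 0, "travel": [0, 0, 0], "roll": 8.5},
    {"gripper": 0, "travel": [0, 0, 0], "roll": 8.5},
    {"gripper": 0, "travel": [0, 0, 0], "roll": 8.5}
  ]
}}

```text
t: 2.6
eef_pos: [616.7, 44.4, 230.7]
tcp_rot: [[0.949, -0.315, -0.001], [-0.315, -0.949, -0.0], [-0.001, 0.001, -1.0]]
ft_force: [-0.4, 0.1, 0.5]
finger_gap: -0.001
```

>>> {"api": "jog_arm", "payload": {
  "moves": [
    {"gripper": 0, "travel": [0, 0, 20], "roll": 8.5},
    {"gripper": 0, "travel": [0, 0, 20], "roll": 0.4},
    {"gripper": 0, "travel": [0, 0, 10], "roll": 0},
    {"gripper": 0, "travel": [0, 0, 0], "roll": 0},
    {"gripper": 0, "travel": [0, 0, 0], "roll": 0}
  ]
}}

```text
t: 3.1
eef_pos: [617.3, 44.4, 181.6]
tcp_rot: [[0.892, -0.453, 0.0], [-0.453, -0.892, -0.0], [0.0, -0.0, -1.0]]
ft_force: [0.1, -0.2, -0.5]
finger_gap: -0.003
```

Run:
```python
from station import sensors, vision
from h import *
s=sensors.read_state();R=s["tcp_rot"]
print(s["t"],s["eef_pos"],R.round(3).tolist(),s["ft_force"],s["finger_gap"],s["joint_pos"].round(2))
x=R.T@(np.array([618,52,0])-s["eef_pos"]);print("to go",x, np.arctan2(R[1,0],R[0,0]))
c=vision.capture("scene");crop(c,200,120,160,120,5,"s1")
```

```text
3.1 [617.28013566  44.37771074 181.63525356] [[0.892, -0.453, 0.0], [-0.453, -0.892, -0.0], [0.0, -0.0, -1.0]] [ 0.06615971 -0.20642123 -0.51422719] -0.002628716219040572 [ 0.05  0.42  1.54 -0.    1.18  2.09]
to go [ -2.88470569  -7.10116623 181.63489407] -0.4700667840954429
```

View pics/s1.png

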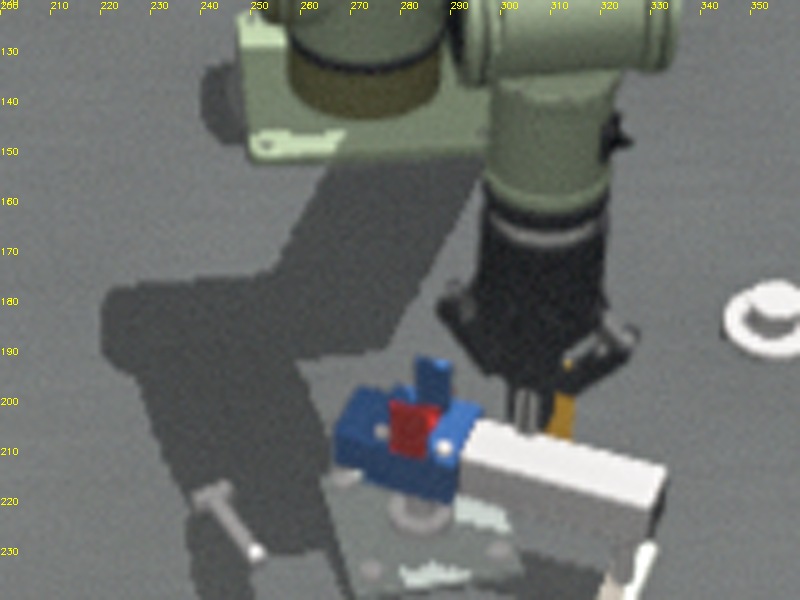

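Run:
```python
from h import *
S=load("scene0");print(proj(S,[(617.3,44.4,181.6),(617.3,44.4,72)]), ray(S,(280,210))[0])
print(proj(load("top0"),[(617.3,44.4,181.6),(617.3,44.4,72)]))
```

```text
[[305.24241846 204.62993365]
 [303.53760972 228.76889641]] [1760.43431509 -174.06459115 1283.15644928]
[[234.41031117 177.72958397]
 [238.15417739 187.22547883]]
```

>>> {"api": "jog_arm", "payload": {
  "moves": [
    {"gripper": 0, "travel": [3, -7, 22], "roll": 0},
    {"gripper": 0, "travel": [0, 0, 22], "roll": 0},
    {"gripper": 0, "travel": [0, 0, 22], "roll": 0},
    {"gripper": 0, "travel": [0, 0, 22], "roll": 0},
    {"gripper": 0, "travel": [0, 0, 22], "roll": 0}
  ]
}}

```text
t: 3.65
eef_pos: [623.8, 49.3, 71.8]
tcp_rot: [[0.892, -0.453, 0.003], [-0.453, -0.892, 0.0], [0.002, -0.001, -1.0]]
ft_force: [-0.8, 0.2, -0.6]
finger_gap: 0.0
```

>>> {"api": "jog_arm", "payload": {
  "moves": [
    {"gripper": 0, "travel": [-8, 0, 0], "roll": 0},
    {"gripper": 0, "travel": [-8, 0, 0], "roll": 0},
    {"gripper": 0, "travel": [-4, 0, 0], "roll": 0},
    {"gripper": 0, "travel": [-3, 0, 0], "roll": 0},
    {"gripper": 0, "travel": [-3, 0, 0], "roll": 0}
  ]
}}

```text
t: 4.15
eef_pos: [600.0, 61.3, 72.5]
tcp_rot: [[0.892, -0.453, 0.002], [-0.453, -0.892, 0.0], [0.002, -0.001, -1.0]]
ft_force: [-0.4, -0.2, -0.1]
finger_gap: 0.004
```

Run:
```python
from station import sensors, vision
from h import *
s=sensors.read_state();print(s["t"],s["eef_pos"],s["ft_force"])
c=vision.capture("scene");crop(c,225,155,130,100,6,"s2")
d=s["eef_pos"][:2]-np.array([524.6,-10.5]);y=1.102;print(np.cos(y)*d[0]+np.sin(y)*d[1],-np.sin(y)*d[0]+np.cos(y)*d[1])
```

```text
4.15 [600.04237236  61.27304684  72.5425824 ] [-0.36410771 -0.21633768 -0.09154646]
98.11548112870008 -34.87512242016121
```

View pics/s2.png

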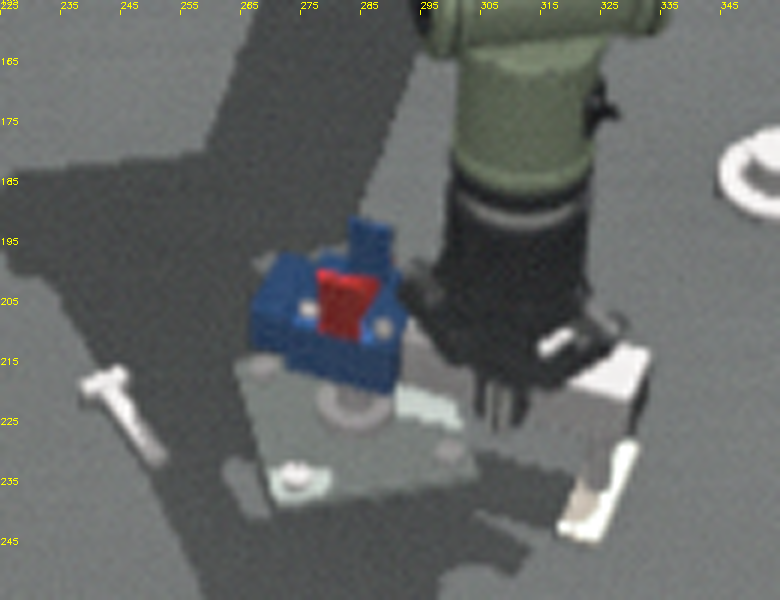

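The picture shows the shut fingers at pixel (305,224), just short of the tube's near side and clear of the coupler. I'll push along the arc.

>>> {"api": "jog_arm", "payload": {
  "moves": [
    {"gripper": 0, "travel": [-4, 0, 0], "roll": 0},
    {"gripper": 0, "travel": [-5.2, -1.5, 0], "roll": -3},
    {"gripper": 0, "travel": [-5.2, -1.5, 0], "roll": -3},
    {"gripper": 0, "travel": [-5.2, -1.5, 0], "roll": -3},
    {"gripper": 0, "travel": [-5.2, -1.5, 0], "roll": -3}
  ]
}}

```text
t: 4.7
eef_pos: [579.4, 76.3, 71.6]
tcp_rot: [[0.967, -0.256, 0.001], [-0.256, -0.967, -0.0], [0.001, -0.0, -1.0]]
ft_force: [1.6, -0.9, 0.7]
finger_gap: -0.004
```

Run:
```python
from station import sensors, vision
from h import *
s=sensors.read_state();print(s["t"],s["eef_pos"],s["ft_force"])
c=vision.capture("scene");crop(c,225,155,130,100,6,"s3")
d=s["eef_pos"][:2]-np.array([524.6,-10.5]);print(np.hypot(*d),np.arctan2(d[1],d[0])+np.arctan2(31,98))
```

```text
4.7 [579.41339809  76.30125567  71.55058769] [ 1.56049144 -0.85761978  0.74527892]
102.65946909841942 1.313916791133045
```

View pics/s3.png

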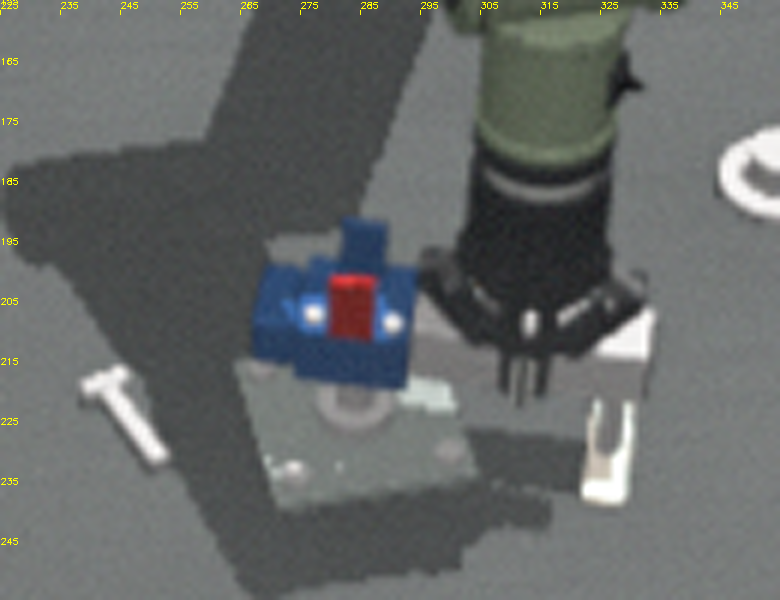

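The picture shows the tongue swinging under light force, with the coupler still seated. I'll continue.

>>> {"api": "jog_arm", "payload": {
  "moves": [
    {"gripper": 0, "travel": [-5.2, -1.5, 0], "roll": -3},
    {"gripper": 0, "travel": [-5.2, -1.5, 0], "roll": -3},
    {"gripper": 0, "travel": [-5.2, -1.5, 0], "roll": -3},
    {"gripper": 0, "travel": [-5.2, -1.5, 0], "roll": -3},
    {"gripper": 0, "travel": [-5.2, -1.5, 0], "roll": -3}
  ]
}}

```text
t: 5.25
eef_pos: [555.0, 87.7, 71.5]
tcp_rot: [[1.0, 0.002, 0.001], [0.002, -1.0, -0.0], [0.001, 0.0, -1.0]]
ft_force: [1.0, -0.3, 0.5]
finger_gap: -0.0
```

>>> {"api": "jog_arm", "payload": {
  "moves": [
    {"gripper": 0, "travel": [-5.2, -1.5, 0], "roll": -3},
    {"gripper": 0, "travel": [-3.4, -1, 0], "roll": -2},
    {"gripper": 0, "travel": [-3.4, -1, 0], "roll": -2},
    {"gripper": 0, "travel": [-1.7, -0.5, 0], "roll": -1},
    {"gripper": 0, "travel": [-1.7, -0.5, 0], "roll": -1}
  ]
}}

```text
t: 5.75
eef_pos: [539.4, 91.3, 71.4]
tcp_rot: [[0.987, 0.158, 0.001], [0.158, -0.987, -0.0], [0.001, 0.0, -1.0]]
ft_force: [0.8, -0.3, 0.6]
finger_gap: -0.002
```

Run:
```python
from station import sensors, vision
from h import *
s=sensors.read_state();print(s["t"],s["eef_pos"],s["ft_force"])
c=vision.capture("scene");crop(c,225,155,130,100,6,"s4")
c=vision.capture("top");crop(c,190,175,130,95,6,"t4")
d=s["eef_pos"][:2]-np.array([524.6,-10.5]);print(np.hypot(*d),np.arctan2(d[1],d[0])+np.arctan2(31,98),np.arctan2(s["tcp_rot"][1,0],s["tcp_rot"][0,0]))
```

```text
5.75 [539.40770655  91.25647551  71.44881531] [ 0.7757709  -0.34018522  0.622137  ]
102.82824749228932 1.7326568000914284 0.1583241239052322
```

View pics/s4.png

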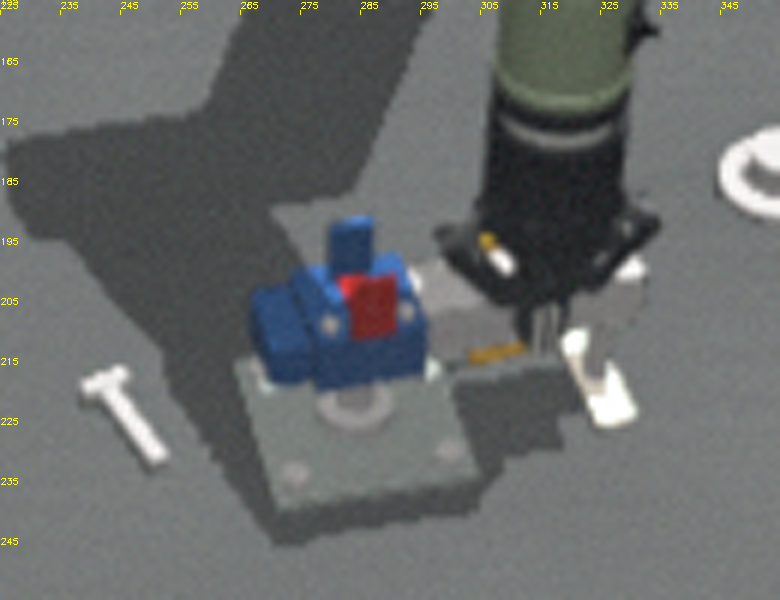

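View pics/t4.png

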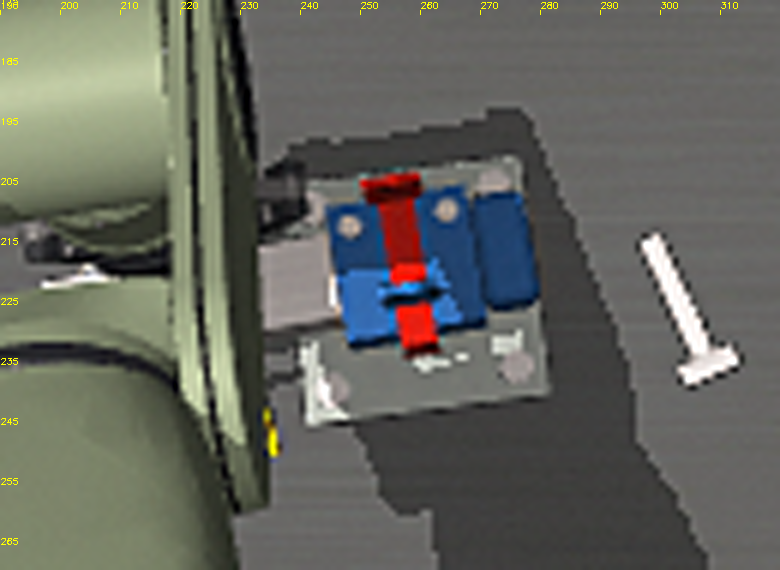

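The tongue is at about 1.73 with the latch shut, leaving roughly 6° to go. I'll push slowly and watch the force.

>>> {"api": "jog_arm", "payload": {
  "moves": [
    {"gripper": 0, "travel": [-1.7, -0.5, 0], "roll": -1},
    {"gripper": 0, "travel": [-1.7, -0.5, 0], "roll": -1},
    {"gripper": 0, "travel": [-1.7, -0.5, 0], "roll": -1},
    {"gripper": 0, "travel": [-1.7, -0.5, 0], "roll": -1},
    {"gripper": 0, "travel": [-0.8, -0.2, 0], "roll": -0.5}
  ]
}}

```text
t: 6.35
eef_pos: [531.1, 92.1, 71.3]
tcp_rot: [[0.972, 0.235, 0.0], [0.235, -0.972, -0.0], [0.0, 0.0, -1.0]]
ft_force: [0.6, -0.5, 0.1]
finger_gap: 0.001
```

>>> {"api": "jog_arm", "payload": {
  "moves": [
    {"gripper": 0, "travel": [-0.8, -0.2, 0], "roll": -0.5},
    {"gripper": 0, "travel": [-0.8, -0.2, 0], "roll": -0.5},
    {"gripper": 0, "travel": [-0.5, 0, 0], "roll": 0},
    {"gripper": 0, "travel": [0, 0, 0], "roll": 0},
    {"gripper": 0, "travel": [0, 0, 0], "roll": 0}
  ]
}}

```text
t: 6.85
eef_pos: [529.0, 91.8, 71.2]
tcp_rot: [[0.968, 0.251, -0.0], [0.251, -0.968, -0.0], [-0.0, 0.0, -1.0]]
ft_force: [-0.2, -0.2, 0.9]
finger_gap: -0.005
```

>>> {"api": "jog_arm", "payload": {
  "moves": [
    {"gripper": 0, "travel": [-0.5, 0, 0], "roll": 0},
    {"gripper": 0, "travel": [-0.5, 0, 0], "roll": 0},
    {"gripper": 0, "travel": [-0.5, 0, 0], "roll": 0},
    {"gripper": 0, "travel": [0, 0, 0], "roll": 0},
    {"gripper": 0, "travel": [0, 0, 0], "roll": 0}
  ]
}}

```text
t: 7.35
eef_pos: [528.6, 91.8, 71.4]
tcp_rot: [[0.968, 0.251, 0.002], [0.251, -0.968, 0.0], [0.002, 0.0, -1.0]]
ft_force: [4.1, 2.2, -2.9]
finger_gap: -0.007
```

>>> {"api": "jog_arm", "payload": {
  "moves": [
    {"gripper": 0, "travel": [-0.5, 0, 0], "roll": 0},
    {"gripper": 0, "travel": [-0.5, 0, 0], "roll": 0},
    {"gripper": 0, "travel": [0, 0, 0], "roll": 0},
    {"gripper": 0, "travel": [0, 0, 0], "roll": 0},
    {"gripper": 0, "travel": [0, 0, 0], "roll": 0}
  ]
}}

```text
t: 7.85
eef_pos: [528.6, 91.8, 71.5]
tcp_rot: [[0.968, 0.251, 0.004], [0.251, -0.968, 0.001], [0.004, 0.0, -1.0]]
ft_force: [5.6, 3.8, -4.2]
finger_gap: -0.001
```

Run:
```python
from station import sensors, vision
from h import *
s=sensors.read_state();print(s["t"],s["eef_pos"],s["ft_force"],s["moment"])
c=vision.capture("scene");pickle.dump(c,open("pics/s5.pkl","wb"));crop(c,225,155,130,100,6,"s5")
c=vision.capture("wrist");cv2.imwrite("pics/w5.png",c["color"][:,:,::-1])
c=vision.capture("top");pickle.dump(c,open("pics/t5.pkl","wb"));crop(c,190,175,130,95,6,"t5")
```

```text
7.85 [528.61283651  91.78172024  71.54867078] [ 5.63719702  3.78991816 -4.18412716] [ 0.56304518 -1.08711119  0.03217512]
```

View pics/s5.png

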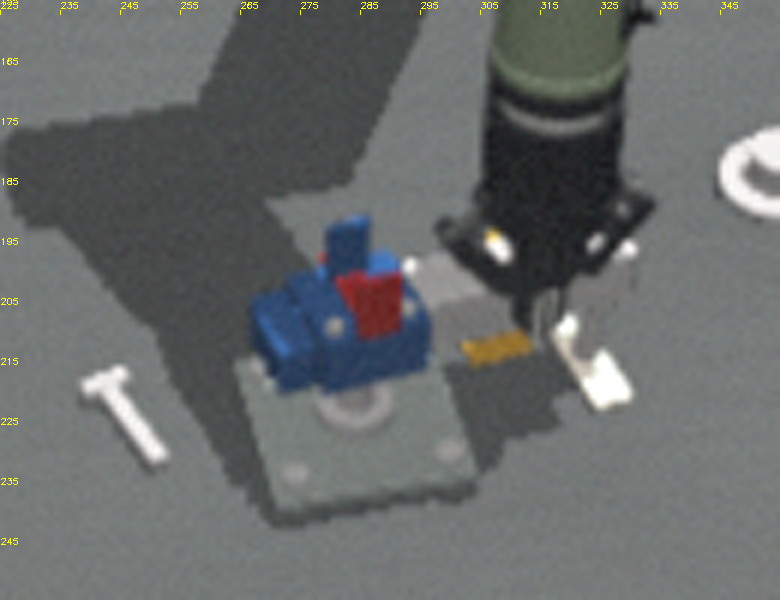

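View pics/w5.png

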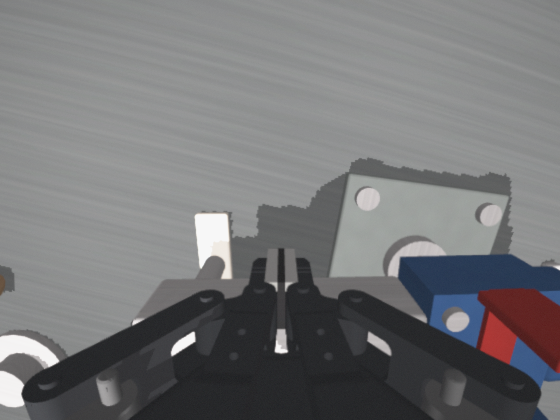

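View pics/t5.png

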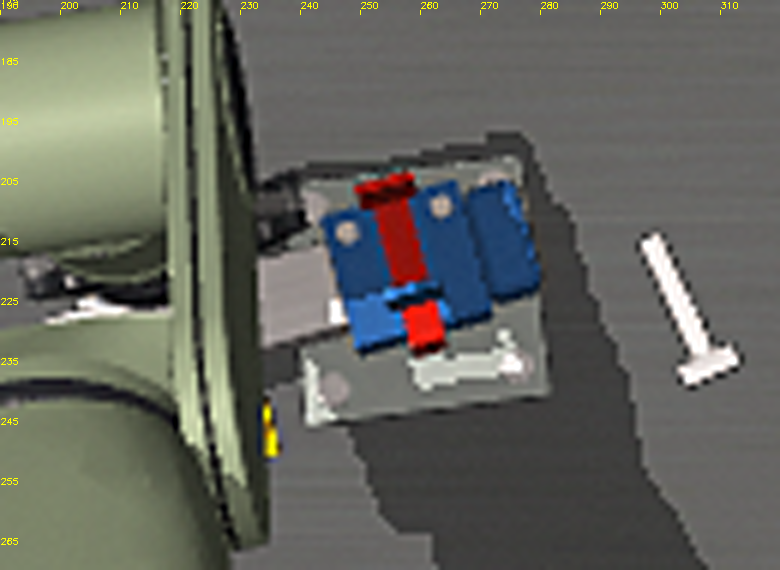

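The TCP stopped advancing at (528.6, 91.8) while the force rose to about 7 N. The implied yaw is 1.838, which is exactly the predicted contact. Both pictures show the latch shut and the coupler seated. I'll back off, rise, open and turn.

>>> {"api": "jog_arm", "payload": {
  "moves": [
    {"gripper": 0, "travel": [4, 0, 0], "roll": 0},
    {"gripper": 0, "travel": [10, 0, 0], "roll": 0},
    {"gripper": 0, "travel": [16, 0, 0], "roll": 0},
    {"gripper": 0, "travel": [0, 0, -20], "roll": 0},
    {"gripper": 0, "travel": [0, 0, -30], "roll": 0}
  ]
}}

```text
t: 8.5
eef_pos: [554.4, 98.5, 119.9]
tcp_rot: [[0.968, 0.251, -0.006], [0.251, -0.968, -0.001], [-0.007, -0.0, -1.0]]
ft_force: [0.2, 0.7, 0.5]
finger_gap: -0.003
```

>>> {"api": "jog_arm", "payload": {
  "moves": [
    {"gripper": 0, "travel": [0, 0, -40], "roll": 0},
    {"gripper": 0, "travel": [0, 0, -40], "roll": 0},
    {"gripper": 85, "travel": [0, 0, 0], "roll": -8.5},
    {"gripper": 85, "travel": [0, 0, 0], "roll": -8.5},
    {"gripper": 85, "travel": [0, 0, 0], "roll": -8.5}
  ]
}}

```text
t: 9.0
eef_pos: [555.4, 98.6, 201.6]
tcp_rot: [[0.762, 0.648, -0.001], [0.648, -0.762, -0.001], [-0.001, -0.0, -1.0]]
ft_force: [-0.4, -0.1, 0.5]
finger_gap: 0.507
```

>>> {"api": "jog_arm", "payload": {
  "moves": [
    {"gripper": 85, "travel": [0, 0, 0], "roll": -8.5},
    {"gripper": 85, "travel": [0, 0, 0], "roll": -8.5},
    {"gripper": 85, "travel": [0, 0, 0], "roll": -8.5},
    {"gripper": 85, "travel": [0, 0, 0], "roll": -8.5},
    {"gripper": 85, "travel": [0, 0, 0], "roll": -8.5}
  ]
}}

```text
t: 9.5
eef_pos: [555.3, 98.6, 201.1]
tcp_rot: [[0.124, 0.992, -0.002], [0.992, -0.124, -0.001], [-0.001, -0.002, -1.0]]
ft_force: [0.5, -0.4, 0.8]
finger_gap: 0.996
```

>>> {"api": "jog_arm", "payload": {
  "moves": [
    {"gripper": 85, "travel": [0, 0, 0], "roll": -8.5},
    {"gripper": 85, "travel": [0, 0, 0], "roll": -8.5},
    {"gripper": 85, "travel": [0, 0, 0], "roll": -5.7},
    {"gripper": 85, "travel": [0, 0, 0], "roll": 0},
    {"gripper": 85, "travel": [0, 0, 0], "roll": 0}
  ]
}}

```text
t: 10.0
eef_pos: [555.5, 98.7, 201.1]
tcp_rot: [[-0.261, 0.965, -0.001], [0.965, 0.261, -0.0], [-0.0, -0.001, -1.0]]
ft_force: [0.6, -0.1, -0.1]
finger_gap: 0.992
```

Run:
```python
from station import sensors, vision
from h import *
s=sensors.read_state();R=s["tcp_rot"];print(s["t"],s["eef_pos"],s["ft_force"],s["joint_pos"].round(2),np.arctan2(R[1,0],R[0,0]))
print("to go",R.T@(np.array([524.6,-10.5,110])-s["eef_pos"]))
for n in ["scene","wrist","top"]:
    c=vision.capture(n);pickle.dump(c,open(f"pics/{n}6.pkl","wb"));cv2.imwrite(f"pics/{n}6.png",c["color"][:,:,::-1])
    if n=="scene":crop(c,225,155,130,100,6,"s6")
    if n=="top":crop(c,190,175,130,95,6,"t6")
```

```text
10.0 [555.53649449  98.6926144  201.13274261] [ 0.57759828 -0.12139998 -0.05756047] [ 0.16  0.32  1.64 -0.    1.18 -0.11] 1.834924609024386
to go [-97.31169663 -58.26860783  91.21662977]
```

View pics/s6.png

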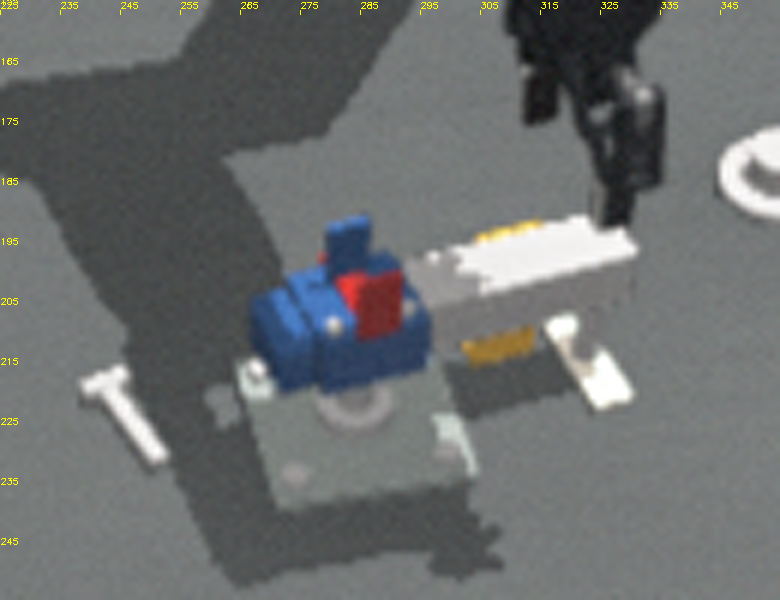

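View pics/wrist6.png

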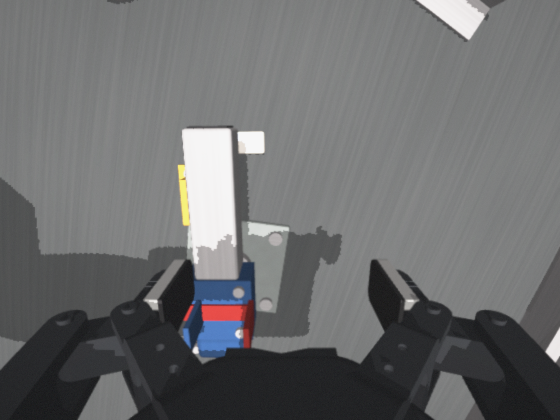

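View pics/t6.png

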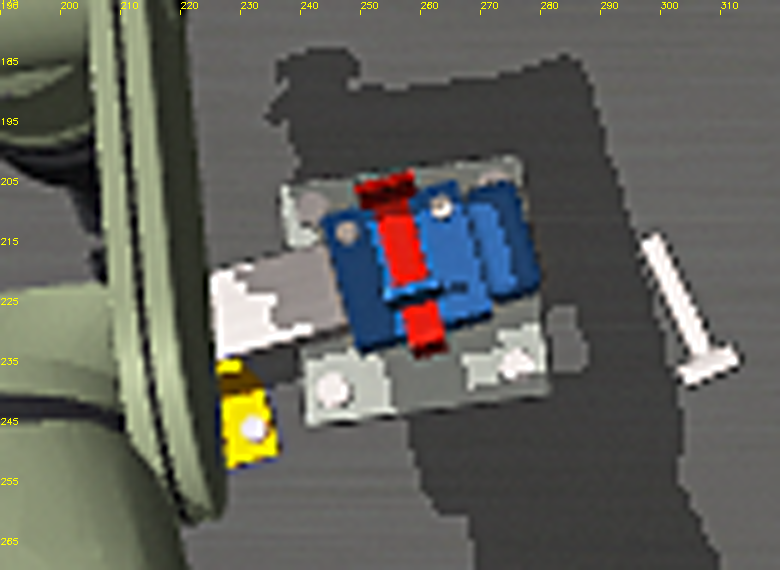

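The wrist and scene pictures show the tongue resting alongside the yellow bracket, with the shut red tab ready to pinch. I'll check the model overlay in the wrist view.

Run:
```python
from h import *
W=load("wrist6");S=load("scene6")
def loc(p,P):
    c,si=np.cos(p[2]),np.sin(p[2]);P=np.array(P,float);return np.array([p[0]+c*P[0]-si*P[1],p[1]+si*P[0]+c*P[1],P[2]])
p=[524.6,-10.5,1.838]
L=[(165,20,103),(165,-20,103),(32,20,103),(32,-20,103),(32,-31,103),(13,20,145),(-13,20,145),(13,-33,145),(-13,-33,145)]
pts=[loc(p,q) for q in L]
B=[loc([p[0],p[1],1.825],q) for q in [(84,21.5,100),(124,21.5,100)]]
print(proj(W,pts+B).round(1).tolist())
crop(W,150,110,150,250,3,"w6c",proj(W,pts+B));crop(S,225,155,130,100,6,"s6c",proj(S,pts+B))
```

```text
[[180.0, 126.3], [230.9, 125.8], [194.1, 278.8], [238.1, 278.9], [250.3, 278.9], [181.8, 326.3], [185.2, 352.9], [248.5, 326.8], [249.6, 353.5], [189.3, 223.0], [185.8, 177.1]]
```

View pics/w6c.png

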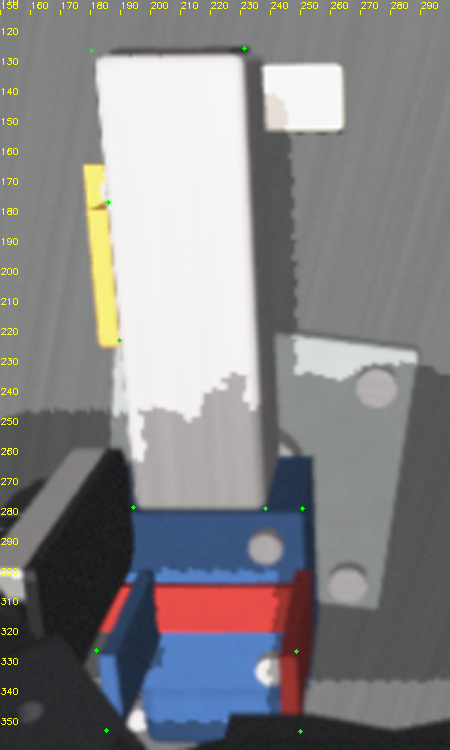

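View pics/s6c.png

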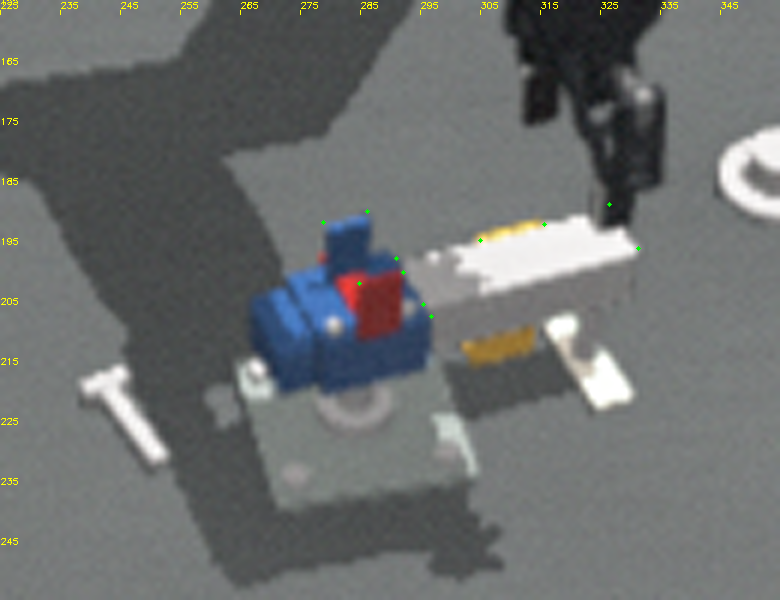

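The overlay agrees to about 2 mm: tube, plates and the bracket edge at pixels (180–189, 165–225) all lie where expected, and the tube is flush with the bracket. I'll move over the pinch point and descend.

>>> {"api": "jog_arm", "payload": {
  "moves": [
    {"gripper": 85, "travel": [-24.5, -14.5, 0], "roll": 0},
    {"gripper": 85, "travel": [-24.5, -14.5, 0], "roll": 0},
    {"gripper": 85, "travel": [-24.5, -14.5, 0], "roll": 0},
    {"gripper": 85, "travel": [-24, -14.5, 0], "roll": -0.2},
    {"gripper": 85, "travel": [0, 0, 0], "roll": 0}
  ]
}}

```text
t: 10.65
eef_pos: [524.4, -13.0, 201.4]
tcp_rot: [[-0.263, 0.965, -0.001], [0.965, 0.263, -0.001], [-0.001, -0.001, -1.0]]
ft_force: [0.4, 1.1, 0.5]
finger_gap: 0.996
```

Run:
```python
from station import sensors, vision
from h import *
s=sensors.read_state();R=s["tcp_rot"];print(s["t"],s["eef_pos"],s["ft_force"],s["joint_pos"].round(2),np.arctan2(R[1,0],R[0,0]))
print("to go",R.T@(np.array([524.6,-10.5,108])-s["eef_pos"]))
for n in ["scene","wrist"]:
    c=vision.capture(n)
    if n=="scene":crop(c,225,135,130,100,6,"s7")
    else: cv2.imwrite(f"pics/w7.png",c["color"][:,:,::-1])
```

```text
10.65 [524.42787674 -12.96873754 201.42977314] [0.35225489 1.1424316  0.52914253] [-0.05  0.26  1.73 -0.    1.15 -0.31] 1.8367183630946329
to go [ 2.42432855  0.90859759 93.4266765 ]
```

View pics/s7.png

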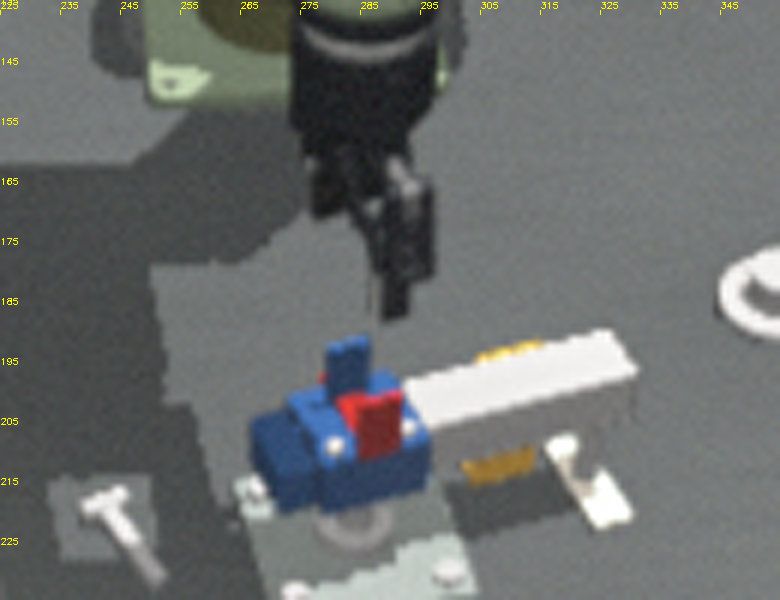

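View pics/w7.png

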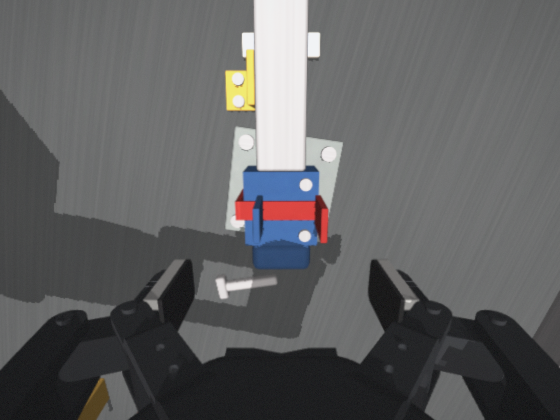

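The wrist picture shows the tube axis at column 281 and the finger midline at 280, so the gripper is centred and parallel. I'll descend.

>>> {"api": "jog_arm", "payload": {
  "moves": [
    {"gripper": 85, "travel": [2.4, 0.6, 20], "roll": 0},
    {"gripper": 85, "travel": [0, 0, 25], "roll": 0},
    {"gripper": 85, "travel": [0, 0, 25], "roll": 0},
    {"gripper": 85, "travel": [0, 0, 15], "roll": 0},
    {"gripper": 85, "travel": [0, 0, 8], "roll": 0}
  ],
  "force": 80
}}

```text
t: 11.25
eef_pos: [524.9, -7.0, 106.8]
tcp_rot: [[-0.267, 0.964, -0.002], [0.964, 0.267, 0.0], [0.001, -0.002, -1.0]]
ft_force: [-0.0, -0.1, 0.6]
finger_gap: 0.996
```

Run:
```python
from station import sensors, vision
from h import *
s=sensors.read_state();R=s["tcp_rot"];print(s["t"],s["eef_pos"],s["ft_force"],s["finger_gap"])
for n in ["scene","wrist"]:
    c=vision.capture(n)
    if n=="scene":crop(c,225,135,130,100,6,"s8")
    else: cv2.imwrite(f"pics/w8.png",c["color"][:,:,::-1])
```

```text
11.25 [524.88239077  -7.00989167 106.80106357] [-0.03108452 -0.0691276   0.56387974] 0.9959318714745213
```

View pics/s8.png

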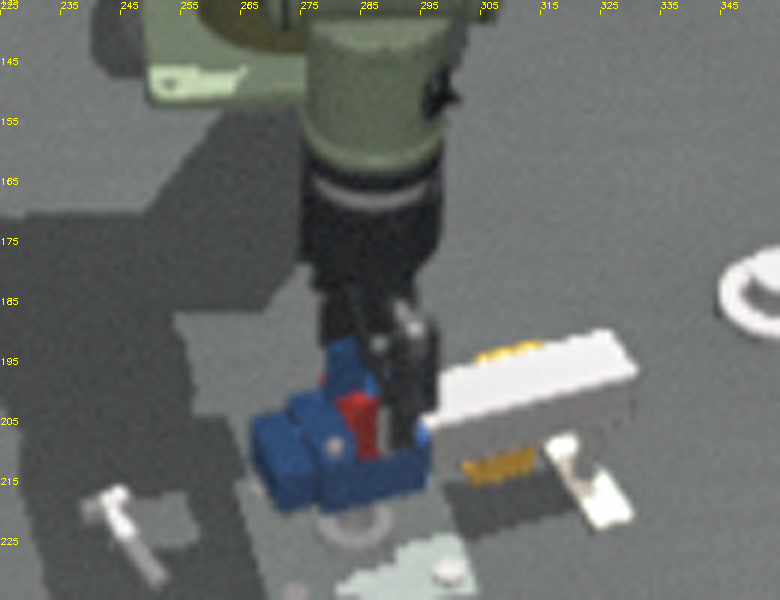

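View pics/w8.png

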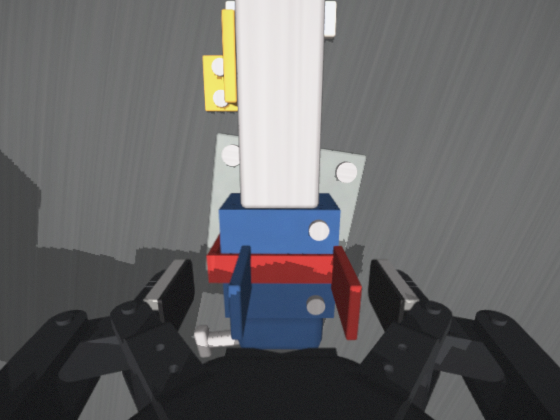

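The measured position has settled 3.5 mm too far along the tongue's x, at y = -7.0 instead of -10.5. Laterally the plates are centred: the plate midline works out at column 279 and the finger midline is at 280. I'll correct this and check.

>>> {"api": "jog_arm", "payload": {
  "moves": [
    {"gripper": 85, "travel": [-3.5, 0, -1], "roll": 0},
    {"gripper": 85, "travel": [0, 0, 0], "roll": 0},
    {"gripper": 85, "travel": [0, 0, 0], "roll": 0},
    {"gripper": 85, "travel": [0, 0, 0], "roll": 0},
    {"gripper": 85, "travel": [0, 0, 0], "roll": 0}
  ]
}}

```text
t: 11.85
eef_pos: [526.4, -11.5, 109.6]
tcp_rot: [[-0.266, 0.964, 0.001], [0.964, 0.266, -0.0], [-0.0, 0.001, -1.0]]
ft_force: [0.2, 0.6, -0.1]
finger_gap: 0.998
```

Run:
```python
from station import sensors, vision
from h import *
s=sensors.read_state();R=s["tcp_rot"];print(s["t"],s["eef_pos"],s["ft_force"],s["finger_gap"])
c=vision.capture("scene");crop(c,225,135,130,100,6,"s9")
```

```text
11.85 [526.37575422 -11.47297861 109.64358948] [ 0.18271192  0.5574369  -0.12755641] 0.9976178134809669
```

View pics/s9.png

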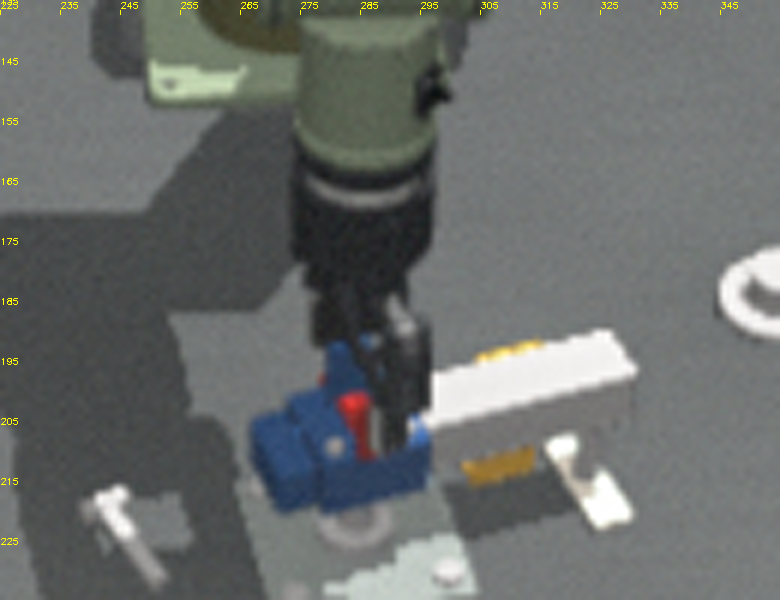

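Run:
```python
from h import *
S=load("scene0")
p=[524.6,-10.5,1.838]
def loc(p,P):
    c,si=np.cos(p[2]),np.sin(p[2]);P=np.array(P,float);return np.array([p[0]+c*P[0]-si*P[1],p[1]+si*P[0]+c*P[1],P[2]])
print(proj(S,[loc(p,q) for q in [(13,-33,124),(-13,-33,124),(11,-42.5,120),(-11,-42.5,120),(11,-57,120),(-11,-57,120)]]))
```

```text
[[291.53109753 204.51159236]
 [284.21738624 206.4030454 ]
 [292.02155078 207.39876974]
 [285.82331599 209.01186874]
 [293.70019295 210.27483629]
 [287.47139163 211.90708355]]
```

The finger, seen at columns 286–293, matches the model's prediction of 285.8–293.7 for a centred pinch. I'll make a small trim and then close at 80 N.

>>> {"api": "jog_arm", "payload": {
  "moves": [
    {"gripper": 60, "travel": [0.8, -0.7, 1], "roll": 0},
    {"gripper": 55, "travel": [0, 0, 0], "roll": 0},
    {"gripper": 50, "travel": [0, 0, 0], "roll": 0},
    {"gripper": 45, "travel": [0, 0, 0], "roll": 0},
    {"gripper": 38, "travel": [0, 0, 0], "roll": 0}
  ],
  "force": 80
}}

```text
t: 12.4
eef_pos: [524.7, -11.4, 110.8]
tcp_rot: [[-0.267, 0.964, -0.001], [0.964, 0.267, -0.001], [-0.001, -0.001, -1.0]]
ft_force: [-8.1, -2.2, 17.8]
finger_gap: 0.46
```

>>> {"api": "jog_arm", "payload": {
  "moves": [
    {"gripper": 30, "travel": [0, 0, 0], "roll": 0},
    {"gripper": 20, "travel": [0, 0, 0], "roll": 0},
    {"gripper": 10, "travel": [0, 0, 0], "roll": 0},
    {"gripper": 0, "travel": [0, 0, 0], "roll": 0},
    {"gripper": 0, "travel": [0, 0, 0], "roll": 0}
  ],
  "force": 80
}}

```text
t: 12.9
eef_pos: [524.5, -11.4, 111.0]
tcp_rot: [[-0.266, 0.964, -0.001], [0.964, 0.266, -0.001], [-0.001, -0.001, -1.0]]
ft_force: [-7.2, -1.2, 19.1]
finger_gap: 0.445
```

Run:
```python
from station import sensors, vision
from h import *
s=sensors.read_state();R=s["tcp_rot"];print(s["t"],s["eef_pos"],s["ft_force"],s["finger_gap"]*85.4,s["moment"])
c=vision.capture("scene");crop(c,225,135,130,100,6,"s10")
c=vision.capture("wrist");cv2.imwrite(f"pics/w10.png",c["color"][:,:,::-1])
```

```text
12.9 [524.49021368 -11.44705703 110.9900786 ] [-7.16985207 -1.24137198 19.13718615] 37.97513367336009 [-0.30389947  1.23109804 -0.07266934]
```

View pics/s10.png

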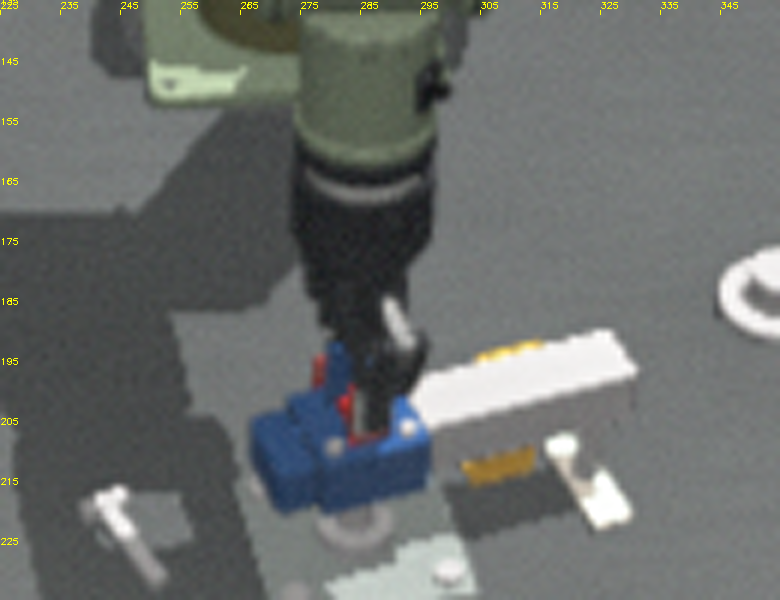

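View pics/w10.png

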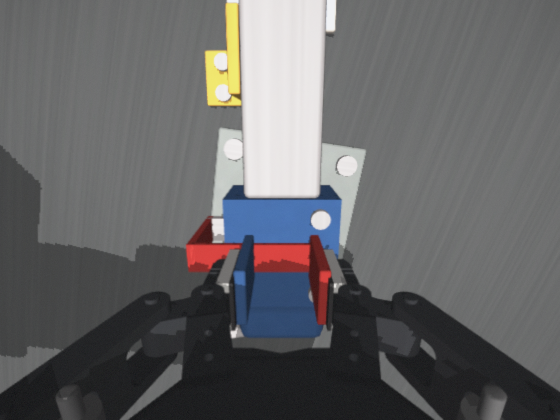

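The opening stopped at 38 mm, so the latch is drawn. The wrist picture shows the red tab's tail pulled out on the blue side at (205,245), with both plates between the pads. The tongue hasn't moved off the bracket, so I'll lift slowly.

>>> {"api": "jog_arm", "payload": {
  "moves": [
    {"gripper": 0, "travel": [0, 0, -2], "roll": 0},
    {"gripper": 0, "travel": [0, 0, -3], "roll": 0},
    {"gripper": 0, "travel": [0, 0, -4], "roll": 0},
    {"gripper": 0, "travel": [0, 0, -5], "roll": 0},
    {"gripper": 0, "travel": [0, 0, -5], "roll": 0}
  ]
}}

```text
t: 13.5
eef_pos: [524.6, -10.7, 126.7]
tcp_rot: [[-0.267, 0.964, -0.003], [0.964, 0.267, -0.0], [0.001, -0.003, -1.0]]
ft_force: [0.3, 0.6, -10.1]
finger_gap: 0.443
```

Run:
```python
from station import sensors, vision
from h import *
s=sensors.read_state();R=s["tcp_rot"];print(s["t"],s["eef_pos"],s["ft_force"],s["finger_gap"]*85.4,s["moment"])
c=vision.capture("scene");crop(c,225,135,130,100,6,"s11")
```

```text
13.5 [524.62503805 -10.73598777 126.66785979] [  0.25215856   0.6450761  -10.12956309] 37.81101346926051 [-0.0708638   0.03125664 -0.01733596]
```

View pics/s11.png

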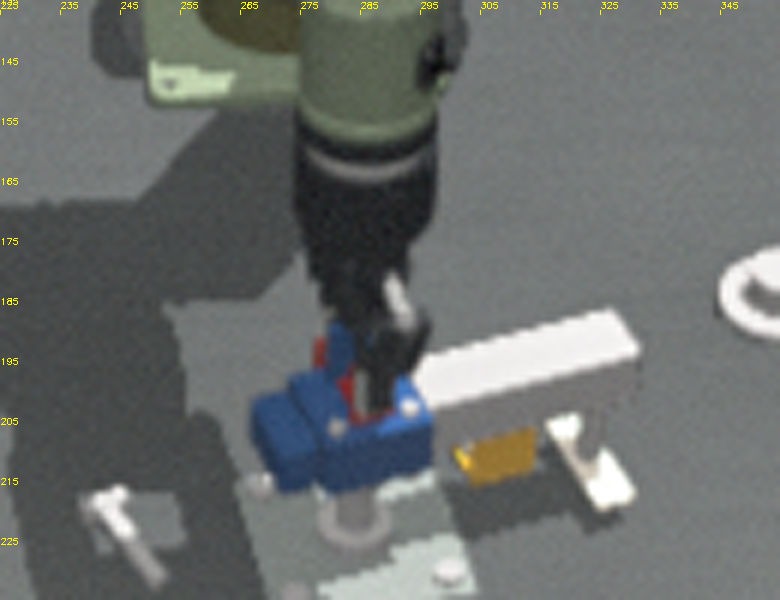

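The whole tongue has come up about 16 mm, with the weight reading 10 N and no side force, and it is level. I'll continue.

>>> {"api": "jog_arm", "payload": {
  "moves": [
    {"gripper": 0, "travel": [0, 0, -6], "roll": 0},
    {"gripper": 0, "travel": [0, 0, -8], "roll": 0},
    {"gripper": 0, "travel": [0, 0, -8], "roll": 0},
    {"gripper": 0, "travel": [0, 0, -8], "roll": 0},
    {"gripper": 0, "travel": [0, 0, -8], "roll": 0}
  ]
}}

```text
t: 14.05
eef_pos: [525.4, -10.8, 166.2]
tcp_rot: [[-0.267, 0.964, 0.0], [0.964, 0.267, -0.0], [-0.0, 0.0, -1.0]]
ft_force: [-0.4, 0.1, -9.9]
finger_gap: 0.446
```

>>> {"api": "jog_arm", "payload": {
  "moves": [
    {"gripper": 0, "travel": [0, 0, -8], "roll": 0},
    {"gripper": 0, "travel": [0, 0, -8], "roll": 0},
    {"gripper": 0, "travel": [0, 0, -8], "roll": 0},
    {"gripper": 0, "travel": [0, 0, -7], "roll": 0},
    {"gripper": 0, "travel": [0, 0, -5], "roll": 0}
  ]
}}

```text
t: 14.55
eef_pos: [525.6, -10.8, 202.1]
tcp_rot: [[-0.266, 0.964, 0.001], [0.964, 0.266, -0.0], [-0.0, 0.001, -1.0]]
ft_force: [0.7, 2.0, -9.3]
finger_gap: 0.438
```

>>> {"api": "jog_arm", "payload": {
  "moves": [
    {"gripper": 0, "travel": [0, 0, -4], "roll": 0},
    {"gripper": 0, "travel": [0, 0, -3], "roll": 0},
    {"gripper": 0, "travel": [0, 0, 0], "roll": 0},
    {"gripper": 0, "travel": [0, 0, 0], "roll": 0},
    {"gripper": 0, "travel": [0, 0, 0], "roll": 0}
  ]
}}

```text
t: 15.05
eef_pos: [525.2, -10.8, 208.0]
tcp_rot: [[-0.266, 0.964, -0.001], [0.964, 0.266, -0.0], [0.0, -0.001, -1.0]]
ft_force: [-0.4, 0.1, -10.2]
finger_gap: 0.444
```

Run:
```python
from station import sensors, vision
from h import *
s=sensors.read_state();R=s["tcp_rot"];print(s["t"],s["eef_pos"],s["ft_force"],s["finger_gap"]*85.4,s["moment"],R.round(3).tolist())
p=[524.6,-10.5,1.838]
def loc(p,P):
    c,si=np.cos(p[2]),np.sin(p[2]);P=np.array(P,float);return np.array([p[0]+c*P[0]-si*P[1],p[1]+si*P[0]+c*P[1],P[2]])
z=s["eef_pos"][2]-111
L=[(165,20,103+z),(165,-20,103+z),(32,-20,103+z),(32,-31,103+z),(-34,-31,103+z),(165,-20,63+z)]
c=vision.capture("scene");crop(c,225,115,130,100,6,"s12",proj(c,[loc(p,q) for q in L]))
c=vision.capture("top");cv2.imwrite(f"pics/t12.png",c["color"][:,:,::-1])
c=vision.capture("wrist");cv2.imwrite(f"pics/w12.png",c["color"][:,:,::-1])
```

```text
15.05 [525.16866021 -10.82350644 207.95264415] [ -0.38182671   0.0948101  -10.17067481] 37.90277307058517 [-0.0489285  -0.05099428 -0.04762312] [[-0.266, 0.964, -0.001], [0.964, 0.266, -0.0], [0.0, -0.001, -1.0]]
```

View pics/s12.png

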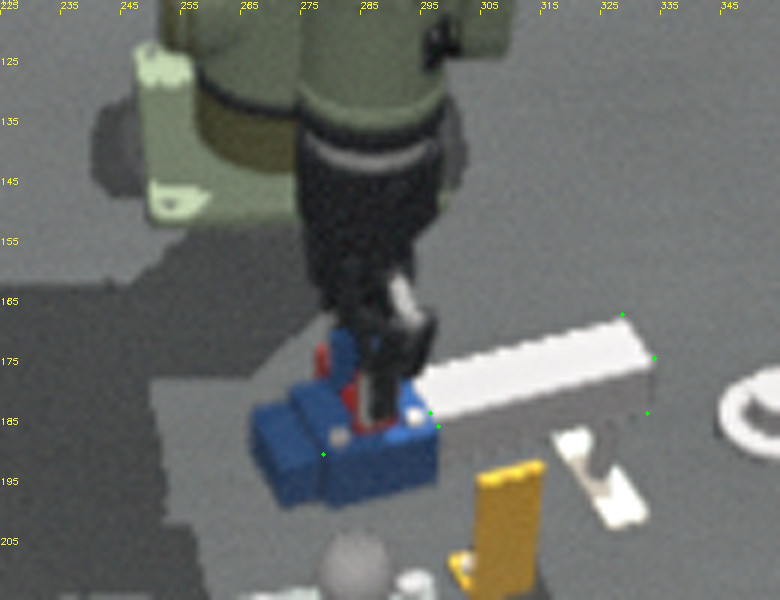

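View pics/t12.png

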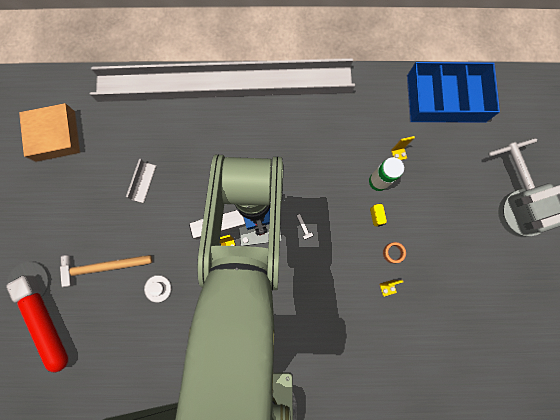

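View pics/w12.png

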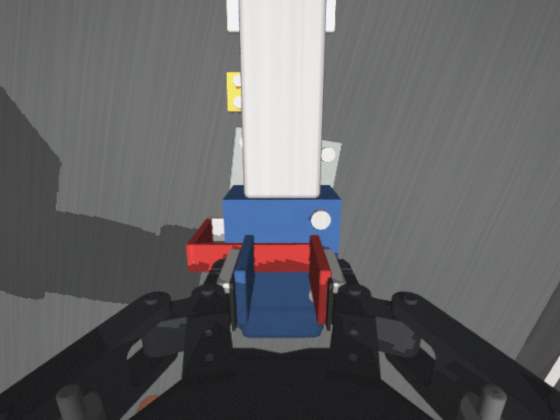

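The tongue is held level with about 97 mm of lift. The overlay fits within about 1 px at both tube ends, and the bystanders haven't moved in the top view. I'll add 3 mm and let it settle.

>>> {"api": "jog_arm", "payload": {
  "moves": [
    {"gripper": 0, "travel": [0, 0, -1.5], "roll": 0},
    {"gripper": 0, "travel": [0, 0, -1.5], "roll": 0},
    {"gripper": 0, "travel": [0, 0, 0], "roll": 0},
    {"gripper": 0, "travel": [0, 0, 0], "roll": 0},
    {"gripper": 0, "travel": [0, 0, 0], "roll": 0}
  ]
}}

```text
t: 15.7
eef_pos: [525.3, -10.8, 211.3]
tcp_rot: [[-0.266, 0.964, -0.0], [0.964, 0.266, -0.0], [-0.0, -0.0, -1.0]]
ft_force: [0.3, -0.4, -9.9]
finger_gap: 0.439
```

>>> {"api": "jog_arm", "payload": {
  "moves": [
    {"gripper": 0, "travel": [0, 0, 0], "roll": 0},
    {"gripper": 0, "travel": [0, 0, 0], "roll": 0},
    {"gripper": 0, "travel": [0, 0, 0], "roll": 0},
    {"gripper": 0, "travel": [0, 0, 0], "roll": 0},
    {"gripper": 0, "travel": [0, 0, 0], "roll": 0}
  ]
}}

```text
t: 16.2
eef_pos: [525.4, -10.8, 211.3]
tcp_rot: [[-0.266, 0.964, -0.0], [0.964, 0.266, -0.0], [-0.0, -0.0, -1.0]]
ft_force: [-0.5, 0.1, -10.6]
finger_gap: 0.439
```

Run:
```python
from station import sensors, vision, bot
s=sensors.read_state();print(s["t"],s["eef_pos"],s["ft_force"],s["finger_gap"]*85.4,abs(s["joint_vel"]).max())
if abs(s["eef_pos"][2]-211)<3: print(bot.sign_off())
```

```text
16.2 [525.37853919 -10.84252966 211.29065358] [ -0.53099465   0.0775295  -10.62208486] 37.50878844186053 0.0022406377582175462
the job is handed in; nothing more can be done
None
```

The job is done and handed in at 16.2 s, with no limit passed in any reading I took. With the fingers shut I pushed the tongue round about 0.74 rad until it met the leftmost yellow bracket; the push force rose to about 7 N and motion stopped at the predicted angle. The latch was shut and the coupler down throughout. I then pinched both plates at 80 N and lifted straight up with the same pinch.

- **Final hold:** the lift is about 100 mm (TCP from 111 to 211 mm), less than 1 mm from my ball estimate sideways, and the arm is still. The tool is upright, and the tongue was level to about 1 px in the scene picture taken at about 97 mm of lift. The wrist reads about 10 N, which is the tongue's weight.
- **Latch:** the opening reads 37.5 to 38 mm, against the 40 mm given for a fully drawn latch. The wrist picture shows the tab drawn and it stayed drawn, so I take the difference as pad squeeze or gripper scale.
- **Pinch side effects:** closing pressed the tool with about 19 N vertically and 7 N sideways, and this was gone once the tongue lifted. The approach also settled 3.5 mm off at first and was corrected before closing.
- **Bystanders:** the last top picture shows all of them where they started.

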